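# Swing down the blue stock-bin flap with the hook pole

## Robot

A 6-joint arm with a two-finger parallel gripper is mounted at the origin on the work surface. World frame = base frame: x ahead of the robot, y to its left, z up, the work surface at z = 0. Lengths are in m, angles in rad, forces in N, time in s.
With the tool pointing down it reaches from about 0.35 to 0.875 m from the base axis. Payload 4.2 kg.
Tool frame: the origin (TCP) lies at the very end of the fingers, on their centre line; the grasp point (between the pads) lies 19 mm behind it; z points along the fingers, y is the line along which they close (so a half turn about z gives the same grasp; the last joint's range is limited). The gripper opens to 85 mm and grips with 20 to 120 N. Pads are 22 mm wide; open, the fingers measure 114 mm over their backs; the gripper's body (76 mm by 85 mm) begins 54 mm behind the grasp point. The pads swing forward as they close: fully open they stand 13 mm farther back than shut.
Start: joints at [1.503, 0.385, 0.008, 0, -1.194, -0.259], TCP at [0.201, 0.592, 0.231] pointing down, gripper open.
Joint ranges: [-3.14, 3.14], [-1.21, 2.06], [-1.07, 1.41], [-3.16, 2.05], [-2.99, -0.16], [-3.1, 3.1]. Speed limits (rad/s): [2.79, 2.79, 3.14, 3.14, 3.14, 3.14].

## Interface

Orientations are given as a unit quaternion [w, x, y, z].
In Python, from workcell import movep, move_l, goto_joints, open_gripper, close, hold, solve_ik, get_obs, grab_frame, Unreachable, job_done, trace gives the robot as it stands. Calls block until the motion is done:
- movep(position, orientation): joint-space move of the TCP to a pose.
- move_l(position, rotation=None, vel=0.15, f_stop=None): straight line of the TCP; rotation=None keeps the orientation; vel is the mean speed in m/s. With f_stop (N) it stops when the force on the tool has changed by that much, and returns True; else False.
- goto_joints(angles): joint-space move.
- open_gripper() and close(): open the fingers fully, or close them until they stop; the grip force is fixed at half the most.
- hold(seconds).
- solve_ik(position, orientation): joint angles nearest the present ones, or None.
- get_obs(): the state.
- grab_frame(name): name is "scene" or "top" or "wrist"; returns a dict with "image" (400x640x3 uint8, red, green, blue), "fx", "fy", "cx", "cy" (pixels), "rvec" (rotation vector, rad) and "tvec" (3), from world to camera coordinates, as OpenCV has them. Camera axes: x right, y down, z forward; pixel columns grow to the right and rows downward; lengths in m; the calibration is good to about 2 mm. A picture is of the moment at which its call begins. There is no depth.
A pose or a line that the arm cannot do raises Unreachable and nothing moves.
- job_done(): hands the job in; it is judged then, once.
Trained networks look in a picture, given as the dict that the camera call returned (one of the last four; its "shot" number tells which), for a name from the list of things; names that differ only in an ending like _2 or _b are one class to them, and where a whole thing is asked for, a point or a joint stands for the part that bears it (a point fixed in the world has none). Each returns a list of dicts, best first, with "confidence" (0 to 1); they miss things now and then, are a little off and sometimes report something else, mostly with a low value. They report only what shows in the picture. A call takes as long as a camera call.
- trace(target, picture): "region" (400x640 bool, what is visible of it) and "xy" ([column, row] in pixels, amid what is visible of it).
The state is a dict: "time_s": time; "joint_positions": joint angles; "qvel": joint speeds; "joint_torque": joint torques, N m; "eef_pos": TCP position; "tool_rot": TCP orientation; "ft_force": force on the tool from outside, world axes, zero at the start; "wrist_torque": the same for the moment, N m; "finger_gap": finger opening in m; "finger_force": force on a finger pad.
Only numpy, scipy, OpenCV 4.12 (cv2) and the standard library are available. Lean on these libraries where they do the work, as an engineer would, in place of code of your own. Each camera call takes 0.05 s, during which the arm holds its last target. There are 200 camera calls.

## Task

Take the hook pole from its rest, put its hook through the ring eye of the blue bin's flap and with it swing the flap fully down, easing it onto its stop without a slam; then unhook, lay the pole back in its rest as you found it and let go. Touch the bins with nothing but the pole, keep clear of the lamp, and leave the grey flap shut and the models and tools on the bench where they are.

Things in the scene. Friction and masses are not known exactly. Their poses are not given: they have to be found in the camera images.
- pole: hook pole, 0.1 to 0.16 kg. Origin at a good grip point on the shaft's axis. Its frame is level while it slopes in its rest: in this frame the shaft runs along (cos 24deg, 0, sin 24deg), hook end ahead and up. Along the shaft from the origin: square wooden handle 20 x 20 mm (faces +-y) from -140 mm (tail) to +105 mm, then 7 mm steel rod to +165 mm, bent there into the hook
- hook (a point): middle of the pole's hook finger, 165 mm along the shaft and 20 mm to +y from the pole's origin; bring it to an eye's centre. The finger, 7 mm thick, leaves the rod's end square to the shaft along the pole's +y for 38 mm, then curls back 8 mm towards the handle; its tip is 50 mm off the shaft's axis. Axes of the pole
- rest: the pole's plywood rest, fixed: base 270 x 90 x 14 mm, two notched posts and a tail stop hold the pole sloping up 24 deg along the rest's +x. Notches 27 mm wide, flared, open square to the shaft (up and back), 105 mm behind and 80 mm ahead of the grip point along the shaft, each 18 mm long, tips 29 mm above the shaft's axis. Origin on the bench under the grip point
- rest_home (a point): where the pole's origin lies when the pole is home in its rest (175 mm above the rest's origin); axes of the rest, which the pole's axes then match
- rest_hook (a point): where the pole's hook point lies when the pole is home in its rest
- bin_blue: stock bin with the BLUE drop-down flap, fixed: 290 wide (y), 170 deep (x), 345 mm tall, on four legs; front faces the robot (-x of its frame), open above; origin on the bench below the middle of the flap's hinge axis (which is 235 mm up), 5 mm behind the flap's front; the bin stands behind it. Either to the left or right of the grey bin
- flap_blue (a joint): angle of the blue flap: 0 upright (shut), grows as it swings down towards the robot about its bottom edge, 1.5 rad at its stop (level). Flap 10 x 284 x 105 mm; its friction hinge stays where it is left, about 2 N at the eye moves it and gravity helps as it comes down
- eye_blue (a point): centre of the brass ring eye fixed to the outer face of the blue flap: opening 32 mm, ring 6 mm thick, its hole runs along the bin's y (hook goes in sideways). Flap shut: 35 mm in front of and 85 mm above the hinge axis; flap down: 87 mm in front of and 29 mm below it. Axes of the flap: the bin's when shut, turning with the flap
- hinge_blue (a point): middle of the blue flap's hinge axis (axis along the bin's y); axes of the flap
- bin_grey: stock bin with the GREY flap, fixed: 290 wide (y), 170 deep (x), 345 mm tall, on four legs; front faces the robot (-x of its frame), open above; origin on the bench below the middle of the flap's hinge axis (which is 235 mm up), 5 mm behind the flap's front; the bin stands behind it; same eye
- flap_grey (a joint): angle of the grey flap, 0 shut; to be left shut
- lamp: LED bench light, fixed: bar along y, 40 mm deep (x), 910 mm long, underside 429 mm and top 458 mm above the bench, on two 20 mm posts 440 mm either side of its middle; origin on the bench below the bar's middle. It hangs in front of the bins' eyes: a gripper held straight down there would strike it; lean it back
- tower: model ruin tower, stone grey, 56 mm across, 125 mm tall, stands loose in the middle of the bench; origin centre of its underside
- model_house: model house with a dark roof on a 90 x 70 mm board, 85 mm tall, loose; origin centre of its underside
- glue_gun: black glue gun lying on its side, about 210 x 120 mm, 30 mm high, loose; origin under the middle of its barrel (x along the barrel to the nozzle, handle to -y)
- foam_slab: pale blue foam slab 110 x 80 x 25 mm lying flat in front of the blue bin, loose; origin centre of its underside
- steel_rule: steel rule 26 x 200 x 5 mm (x, y, z) lying flat in front of the blue bin, loose; origin centre of its underside
- paint_jar: small brown paint jar with white cap, 44 mm across, 60 mm tall, stands under the left part of the blue bin's flap, loose; origin centre of its underside
- bark: piece of dark bark 100 x 30 mm, 28 mm high, lying between the bins, loose; origin centre of its underside

How it is judged:
By the outcome, as a careful person would: the job done as asked, in the order asked, and still so for the second after the job is handed in, with the robot touching nothing.
It also fails if it takes over 62 s, if anything falls off the work surface, if the arm or the gripper's body presses on something with over 40 N, if the wrist force passes 120 N, or if a joint passes its speed limit or range.

## Working session

There is one attempt and no reset: what is moved stays moved. The work goes in short steps, each a Python script; the robot and the scene stay as the last script left them, time stands still between calls to the robot, and variables do not carry over. Pictures are saved under pics/ and viewed, at most 10 in all, crops included, and the job is handed in when it is done.

```bash
ls; mkdir -p pics
python3 - <<'E'
from workcell import *
import cv2,numpy as np,pickle
o=get_obs();print(o['time_s'],o['tool_rot'],o['finger_gap'])
fs={}
for n in("scene","top"):
    f=grab_frame(n);fs[n]=f
    R=cv2.Rodrigues(np.array(f['rvec']))[0];print(n,-R.T@np.array(f['tvec']),R[2],f['fx'])
    cv2.imwrite(f'pics/{n}0.png',f['image'][...,::-1])
    for t in("pole","hook","rest","bin_blue","flap_blue","eye_blue","bin_grey","flap_grey","lamp","tower"):
        try:
            for d in trace(t,f)[:2]:
                print(t,round(d['confidence'],2),np.round(d['xy'],1),d['region'].sum())
        except Exception as e: print(t,e)
pickle.dump(fs,open('f0.pkl','wb'))
E
```

```text
pics
workcell.py
0.0 [ 1.09959524e-03  9.86664424e-01 -1.62763891e-01 -1.46370739e-04] 0.08537002780762643
scene [0.50957867 0.8182531  1.15292671] [ 0.01668618 -0.64520075 -0.76383085] 376.8029672053706
pole 0.67 [355.9 159.6] 431
pole 0.21 [366.4 145.4] 412
hook 0.92 [356.4 161.7] 361
rest 0.68 [355.3 187.9] 1616
bin_blue 0.69 [241.4 244.5] 9057
flap_blue 0.75 [270.6 220. ] 585
flap_blue 0.46 [241.1 244.3] 9063
eye_blue 0.84 [272.2 226.7] 525
bin_grey 0.74 [259.7 143.4] 4977
flap_grey 0.9 [282.5 133.6] 666
lamp 0.67 [312.4 203.1] 4338
tower 0.95 [349.2 215.9] 340
tower 0.59 [369.4 350.4] 933
top [ 0.47208137 -0.02380985  1.42869112] [ 0.06206608  0.00855958 -0.99803534] 426.39637467897836
pole 0.84 [387.4 252.9] 657
hook 0.8 [387.2 249.9] 630
rest 0.82 [380.  257.2] 1766
bin_blue 0.63 [245.5 124.9] 8775
flap_blue 0.73 [248.9 155.1] 907
eye_blue 0.64 [248.7 152.8] 887
eye_blue 0.32 [317.7 196.2] 7617
bin_grey 0.69 [395.  120.4] 8553
bin_grey 0.69 [375.  252.7] 1721
flap_grey 0.67 [390.6 151.9] 1285
lamp 0.58 [318.9 195.4] 7473
lamp 0.55 [316.8 168.2] 264
```

View pics/scene0.png

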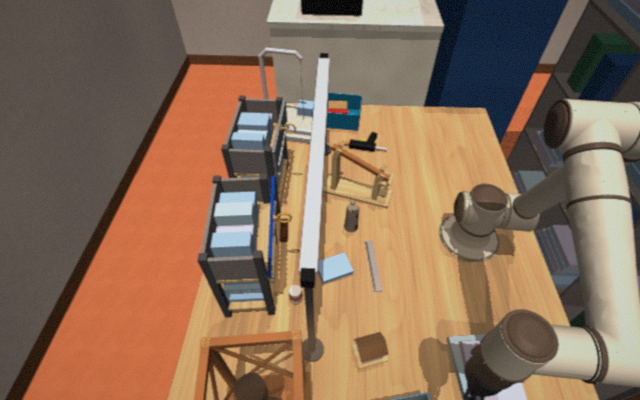

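View pics/top0.png

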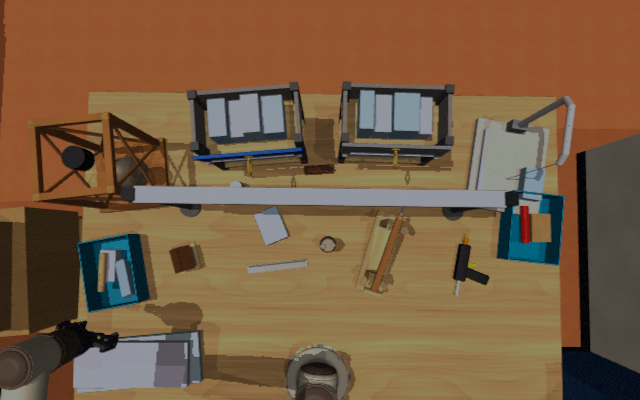

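The top view shows the blue bin on the left, with its eye near (249,165). The grey bin is on the right. The pole's tail is near (376,290) and its hook near (402,213). The scene view agrees, and the lamp bar hangs in front of the bins.

```bash
cat > h.py <<'E'
from workcell import *
import cv2,numpy as np,pickle
from scipy.spatial.transform import Rotation as Rn
from scipy.optimize import least_squares
def q2R(q): return Rn.from_quat([q[1],q[2],q[3],q[0]]).as_matrix()
def R2q(R):
    q=Rn.from_matrix(R).as_quat(); return [float(v) for v in (q[3],q[0],q[1],q[2])]
def cam(f):
    R=cv2.Rodrigues(np.array(f['rvec'],float))[0]; return R,-R.T@np.array(f['tvec'],float)
def ray(f,p):
    R,c=cam(f); d=R.T@np.array([(p[0]-f['cx'])/f['fx'],(p[1]-f['cy'])/f['fy'],1]); return c,d/np.linalg.norm(d)
def atz(f,p,z):
    c,d=ray(f,p); return c+d*(z-c[2])/d[2]
def proj(f,P):
    R,c=cam(f); X=(np.atleast_2d(P)-c)@R.T
    return np.c_[f['fx']*X[:,0]/X[:,2]+f['cx'],f['fy']*X[:,1]/X[:,2]+f['cy']]
def tri(obs):
    A=np.zeros((3,3));b=np.zeros(3)
    for f,p in obs:
        c,d=ray(f,p);M=np.eye(3)-np.outer(d,d);A+=M;b+=M@c
    X=np.linalg.solve(A,b); return X,[np.round(proj(f,X)[0]-p,1) for f,p in obs]
E
python3 - <<'E'
from h import *
fs=pickle.load(open('f0.pkl','rb'));t=fs['top'];s=fs['scene']
for n,p,z in(("tail",(375,289),.118),("handle end",(398,222),.218),("hook",(401,212),.242),("eyeB",(249,165),.32),("eyeG",(396,158),.32),("flapL",(194,157),.33),("flapR",(304,152),.33),("tower",(328,244),.125),("lampL",(133,192),.458),("lampR",(506,199),.458)):
    print(n,np.round(atz(t,p,z),3))
for n in("eye_blue","pole"):
    print(proj(s,atz(t,(249,165),.32)))
w=grab_frame("wrist");R,c=cam(w);o=get_obs();Rt=q2R(o['tool_rot'])
print('cam in tool',np.round(Rt.T@(c-np.array(o['eef_pos'])),4),'\n',np.round(Rt.T@R.T,3),w['fx'],w['cx'],w['cy'],o['time_s'])
np.savez('wc.npz',t=Rt.T@(c-np.array(o['eef_pos'])),R=Rt.T@R.T)
E
```

```text
tail [ 0.304 -0.174  0.118]
handle end [ 0.506 -0.227  0.218]
hook [ 0.533 -0.231  0.242]
eyeB [0.647 0.181 0.32 ]
eyeG [ 0.67  -0.204  0.32 ]
flapL [0.665 0.323 0.33 ]
flapR [0.681 0.037 0.33 ]
tower [ 0.438 -0.03   0.125]
lampL [0.56  0.42  0.458]
lampR [ 0.555 -0.432  0.458]
[[282.34743536 216.37816163]]
[[282.34743536 216.37816163]]
cam in tool [ 0.0753  0.0013 -0.1434] 
 [[ 0.001 -0.956 -0.292]
 [ 1.     0.001  0.001]
 [-0.    -0.292  0.956]] 293.4814075116761 320.8438763245453 198.3076188098444 1.15
```

```bash
cat >> h.py <<'E'
W=np.load('wc.npz')
def lookat(c,tgt,roll=0.):
    c=np.array(c,float);z=np.array(tgt)-c;z/=np.linalg.norm(z)
    x=np.cross(z,[0,0,1]);x/=np.linalg.norm(x);y=np.cross(z,x)   # image up = world up
    Rc=np.c_[x,y,z]@Rn.from_euler('z',roll).as_matrix()
    Rt=Rc@W['R'].T; return c-Rt@W['t'],Rt
E
python3 - <<'E'
from h import *
V=[((.36,.27,.36),(.64,.18,.30)),((.37,.08,.33),(.64,.17,.30)),((.30,-.10,.46),(.41,-.20,.17)),((.38,-.33,.46),(.42,-.19,.17))]
for v in V:
    for r in(0,np.pi,.5,-.5,1.2,-1.2):
        p,R=lookat(*v,r);j=solve_ik(list(p),R2q(R));print(v[0],round(r,1),np.round(p,2),np.round(R[:,2],2),None if j is None else np.round(j,2))
E
```

```text
(0.36, 0.27, 0.36) 0 [0.5  0.23 0.3 ] [ 0.95 -0.3   0.1 ] None
(0.36, 0.27, 0.36) 3.1 [0.51 0.22 0.36] [ 0.84 -0.27 -0.48] [ 0.87  0.02 -0.87  1.52 -0.95  2.37]
(0.36, 0.27, 0.36) 0.5 [0.51 0.24 0.3 ] [ 0.9  -0.44  0.06] [ 0.92  0.41 -1.02  1.78 -1.6  -1.92]
(0.36, 0.27, 0.36) -0.5 [0.5  0.21 0.3 ] [ 0.98 -0.17  0.06] None
(0.36, 0.27, 0.36) 1.2 [0.52 0.25 0.32] [ 0.83 -0.55 -0.09] [ 1.02  0.37 -0.86  1.51 -1.5  -2.39]
(0.36, 0.27, 0.36) -1.2 [0.5  0.2  0.32] [ 1.   -0.03 -0.09] None
(0.37, 0.08, 0.33) 0 [0.52 0.13 0.28] [0.93 0.31 0.19] [-0.38  0.5  -0.98 -2.45 -1.69 -1.63]
(0.37, 0.08, 0.33) 3.1 [0.52 0.13 0.34] [ 0.87  0.29 -0.39] None
(0.37, 0.08, 0.33) 0.5 [0.51 0.14 0.29] [0.97 0.18 0.16] None
(0.37, 0.08, 0.33) -0.5 [0.52 0.12 0.29] [0.88 0.44 0.15] [-0.45  0.4  -0.84 -2.24 -1.52 -1.33]
(0.37, 0.08, 0.33) 1.2 [0.51 0.16 0.3 ] [1.   0.05 0.01] None
(0.37, 0.08, 0.33) -1.2 [0.53 0.1  0.3 ] [0.83 0.56 0.  ] [-0.45  0.2  -0.65 -1.99 -1.24 -1.03]
(0.3, -0.1, 0.46) 0 [ 0.33 -0.13  0.3 ] [ 0.52 -0.47 -0.72] [ 2.18 -1.11 -0.95  0.26 -2.47 -1.21]
(0.3, -0.1, 0.46) 3.1 [ 0.37 -0.17  0.3
[... 341 characters left out ...]
3  0.68 -1.2  -1.33]
(0.3, -0.1, 0.46) -1.2 [ 0.33 -0.16  0.31] [ 0.58 -0.15 -0.8 ] [ 0.19 -0.53 -0.92  0.45 -0.64  1.61]
(0.38, -0.33, 0.46) 0 [ 0.39 -0.29  0.3 ] [ 0.19  0.66 -0.72] [-0.75  0.32  0.14 -0.67 -1.75 -2.66]
(0.38, -0.33, 0.46) 3.1 [ 0.41 -0.24  0.33] [ 0.05  0.16 -0.99] [-0.29  0.09 -0.08 -0.17 -1.4   0.04]
(0.38, -0.33, 0.46) 0.5 [ 0.38 -0.28  0.31] [ 0.32  0.59 -0.74] None
(0.38, -0.33, 0.46) -0.5 [ 0.41 -0.29  0.31] [ 0.05  0.67 -0.74] [-0.68  0.38  0.22 -0.61 -1.84 -2.23]
(0.38, -0.33, 0.46) 1.2 [ 0.37 -0.26  0.31] [ 0.41  0.43 -0.81] [-0.72  0.08 -0.1  -0.64 -1.4   2.43]
(0.38, -0.33, 0.46) -1.2 [ 0.42 -0.28  0.31] [-0.12  0.58 -0.81] [-0.55  0.4   0.26 -0.47 -1.87 -1.64]
```

Run:
```python
from h import *
import itertools
def search(cs,tgt,vis,lim):
    out=[]
    for c in itertools.product(*cs):
        for r in np.linspace(-3.0,3.1,11):
            p,R=lookat(c,tgt,r);j=solve_ik(list(p),R2q(R))
            if j is None or max(abs(j[3]),0)>1.3 : continue
            K=np.array([[293,0,320],[0,293,198],[0,0,1]]);Rc=R@W['R']
            u=K@(Rc.T@(np.array(vis)-c).T[:, :, None] if 0 else (Rc.T@(np.array(vis)-np.array(c)).T)); u=u[:2]/u[2]
            ok=all((u[0]>15)&(u[0]<625)&(u[1]>10)&(u[1]<390)) and not any((abs(u[0]-320)<130)&(u[1]>190))
            if ok: out.append((abs(r),c,round(r,2),np.round(p,2),np.round(j,2)))
    out.sort(key=lambda o:np.linalg.norm(o[4][1:5]-[.1,-.2,0,-1.2]))
    for o in out[:5]: print(*o[1:])
    print()
eye=[(.647,.181,.32),(.68,.04,.24),(.665,.3,.24)]
search([(.28,.34,.4),(.22,.30),(.38,.44,.48)],(.60,.18,.2),eye[:1],0)
search([(.28,.34,.4),(.02,.10),(.38,.44,.48)],(.60,.18,.2),eye[:1],0)
pole=[(.30,-.174,.12),(.533,-.231,.242),(.4,-.2,.17),(.53,-.185,.24)]
search([(.28,.36),(-.1,-.02),(.40,.48)],(.36,-.19,.1),pole,0)
search([(.28,.36),(-.30,-.38),(.40,.48)],(.36,-.19,.1),pole,0)
```

```text
(0.4, 0.3, 0.44) 1.27 [0.51 0.27 0.32] [ 1.09  0.32 -0.4   0.81 -1.4  -1.82]
(0.34, 0.3, 0.48) 1.27 [0.45 0.28 0.36] [ 1.21  0.21 -0.46  0.81 -1.46 -1.8 ]
(0.4, 0.22, 0.48) 1.27 [0.49 0.23 0.35] [ 1.05  0.1  -0.55  0.84 -1.17 -1.49]
(0.4, 0.3, 0.48) 0.66 [0.48 0.27 0.34] [ 1.15  0.24 -0.5   0.89 -1.37 -1.29]
(0.28, 0.3, 0.48) 1.27 [0.4  0.29 0.37] [ 1.35  0.15 -0.56  0.85 -1.51 -1.9 ]

(0.4, 0.1, 0.48) -1.17 [0.49 0.11 0.35] [ 0.29 -0.16 -0.36 -0.54 -0.68 -3.05]
(0.4, 0.02, 0.48) -1.17 [0.49 0.06 0.35] [-0.1  -0.02 -0.17 -0.89 -1.13 -2.39]
(0.4, 0.1, 0.44) -1.17 [0.5  0.11 0.31] [ 0.24 -0.12 -0.4  -0.72 -0.59 -2.83]
(0.4, 0.1, 0.38) -1.78 [0.53 0.12 0.28] [ 0.21 -0.02 -0.36 -0.77 -0.6  -2.12]
(0.34, 0.02, 0.48) -1.17 [0.45 0.05 0.36] [-0.15 -0.16 -0.3  -0.96 -1.05 -2.38]

(0.36, -0.02, 0.4) 0.66 [ 0.38 -0.08  0.25] [ 0.59  0.15 -0.67  0.48 -1.41 -1.55]
(0.28, -0.02, 0.4) 0.66 [ 0.33 -0.07  0.25] [ 0.89 -0.09 -0.97  0.61 -1.34 -1.51]

(0.28, -0.3, 0.4) -0.56 [ 0.32 -0.27  0.24] [-0.82  0.24 -0.12 -0.62 -1.55 -2.24]
(0.36, -0.3, 0.4) 0.05 [ 0.36 -0.27  0.24] [-0.66  0.34 -0.01 -0.51 -1.64 -2.46]
(0.28, -0.3, 0.48) -0.56 [ 0.31 -0.29  0.32] [-0.79  0.16 -0.01 -0.55 -1.67 -2.37]
(0.36, -0.3, 0.48) 0.05 [ 0.36 -0.28  0.32] [-0.65  0.26  0.1  -0.47 -1.75 -2.55]
(0.28, -0.38, 0.4) -0.56 [ 0.32 -0.32  0.25] [-0.89  0.42  0.09 -0.65 -1.82 -2.01]
```

Run:
```python
from h import *
V={'e1':((.4,.3,.48),(.60,.18,.2),.66),'p1':((.36,-.02,.40),(.36,-.19,.1),.66),'e2':((.4,.02,.48),(.60,.18,.2),-1.17),'p2':((.36,-.3,.48),(.36,-.19,.1),.05)}
F={}
for k,v in V.items():
    p,R=lookat(*v);movep(list(p),R2q(R));f=grab_frame("wrist");F[k]=f
    T={}
    for t in(("eye_blue","flap_blue") if k[0]=='e' else("pole","rest")):
        for d in trace(t,f)[:2]: print(k,t,round(d['confidence'],2),np.round(d['xy']),d['region'].sum());
        r=trace(t,f); T[t]=r[0]['region'] if r else None
    f['T']=T; print(get_obs()['time_s'])
pickle.dump(F,open('f1.pkl','wb'))
cv2.imwrite('pics/eye.png',np.vstack([F['e1']['image'][:300],F['e2']['image'][:300]])[...,::-1])
for k in('p1','p2'):cv2.imwrite(f'pics/{k}.png',F[k]['image'][...,::-1])
```

```text
e1 eye_blue 0.62 [217. 168.] 18276
e1 eye_blue 0.28 [338.  49.] 13614
e1 flap_blue 0.92 [216. 166.] 18231
e1 flap_blue 0.19 [328.  14.] 1456
2.9583
p1 pole 0.94 [213. 200.] 7660
p1 rest 0.62 [296. 234.] 16351
4.6
e2 eye_blue 0.65 [426. 199.] 13521
e2 eye_blue 0.58 [283. 323.] 535
e2 flap_blue 0.82 [422. 197.] 13505
6.0917
p2 pole 0.61 [424. 190.] 6021
p2 rest 0.93 [366. 220.] 10745
7.7167
```

View pics/eye.png

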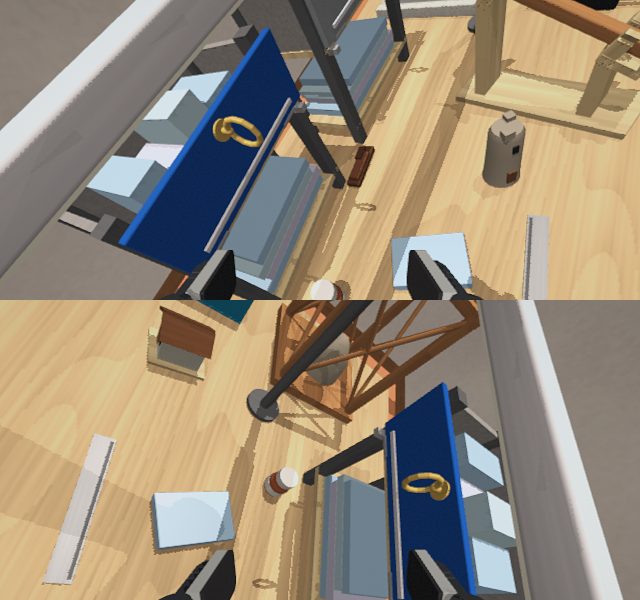

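View pics/p1.png

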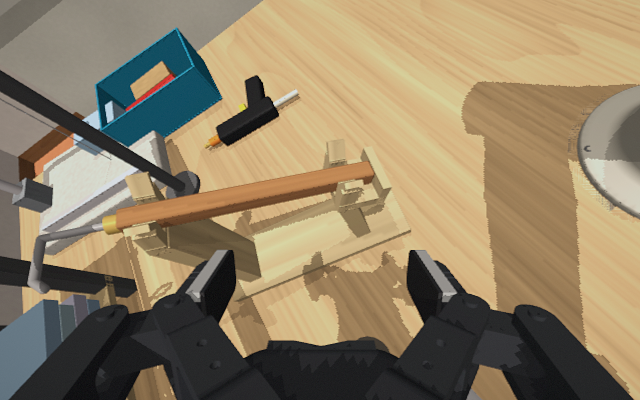

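View pics/p2.png

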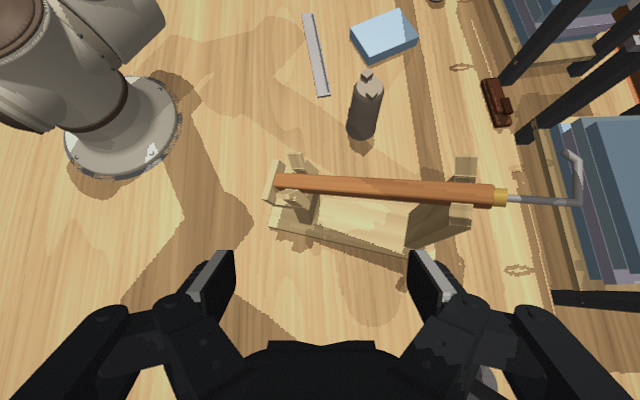

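The eye view shows the ring at about (243,131) in e1 and (425,183) in e2. In p1 the rod bends at about (38,240) and the tail is at (372,172). In p2 these are at (580,204) and (277,180). I'll fit the models to these silhouettes.

```bash
cat > fit.py <<'E'
from h import *
from scipy.optimize import minimize
def box(a,b): return np.array([[x,y,z] for x in(a[0],b[0]) for y in(a[1],b[1]) for z in(a[2],b[2])],float)
def sph(c,r):
    v=np.array([[i,j,k] for i in(-1,0,1) for j in(-1,0,1) for k in(-1,0,1) if i or j or k],float); return np.array(c)+r*v/np.linalg.norm(v,axis=1)[:,None]
def cap(a,b,r): return np.vstack([sph(a,r),sph(b,r)])
P24=Rn.from_euler('y',-24,degrees=True).as_matrix()
POLE=[h@P24.T for h in (box((-.14,-.01,-.01),(.105,.01,.01)),cap((.105,0,0),(.165,0,0),.0035),cap((.165,0,0),(.165,.038,0),.0035),cap((.165,.038,0),(.157,.0465,0),.0035))]
a=np.linspace(0,2*np.pi,25);C=np.c_[.019*np.cos(a),0*a,.019*np.sin(a)]
RING=[cap(C[i]+(-.035,0,.085),C[i+1]+(-.035,0,.085),.003) for i in range(24)]
FLAP=[box((-.005,-.142,0),(.005,.142,.105))]
S=4
def sil(parts,pose,f):
    M=np.zeros((400,640),np.uint8);R=Rn.from_euler('z',pose[3]).as_matrix()
    for h in parts:
        u=proj(f,h@R.T+pose[:3]); cv2.fillConvexPoly(M,cv2.convexHull(np.round(u*16).astype(np.int32)),1,shift=4)
    return M
def blur(m): return cv2.GaussianBlur(m.astype(np.float32),(0,0),1.2)
def fit(parts,obs,x0,scale=(.01,.01,.01,.03)):
    T=[(f,blur(m),w) for f,m,w in obs]
    def cost(d):
        p=np.array(x0)+np.array(d)*scale; return sum((w*(blur(sil(parts,p,f))-t)**2).sum()/t.sum() for f,t,w in T)
    d=np.zeros(4)
    for s in(1,.3,.1):
        r=minimize(cost,d,method='Nelder-Mead',options=dict(initial_simplex=np.vstack([d,d+s*np.eye(4)]),maxfev=250)); d=r.x
    return np.array(x0)+d*scale,r.fun
E
cat > t.py <<'E'
from fit import *
F=pickle.load(open('f1.pkl','rb'))
b,er=tri([(F['p1'],(38,240)),(F['p2'],(580,204))]);print('bend',b,er)
t,er=tri([(F['p1'],(372,172)),(F['p2'],(277,180))]);print('tail',t,er)
e,er=tri([(F['e1'],(243,131)),(F['e2'],(425,183))]);print('eye',e,er)
yaw=np.arctan2(*(b-t)[[1,0]]);o=b-Rn.from_euler('z',yaw).apply([.1507,0,.0671]);print('init',o,yaw)
one=np.ones((400,640),np.float32)
pp,c=fit(POLE,[(F[k],F[k]['T']['pole'],one) for k in('p1','p2')],[*o,yaw]);print('pole',np.round(pp,4),c)
for k in('p1','p2'):print(k,fit(POLE,[(F[k],F[k]['T']['pole'],one)],pp)[0].round(4))
br={}
for k,c0 in(('e1',(243,131)),('e2',(425,183))):
    h=cv2.cvtColor(F[k]['image'],cv2.COLOR_RGB2HSV).astype(int)
    m=(h[...,0]>12)&(h[...,0]<35)&(h[...,1]>90)&(h[...,2]>50)
    w=np.zeros_like(m);w[c0[1]-32:c0[1]+32,c0[0]-38:c0[0]+38]=1;br[k]=m&w;print(k,br[k].sum())
x0=np.r_[e+[.035,0,-.085],.056]
fb,c=fit(FLAP+RING,[(F[k],F[k]['T']['flap_blue']|br[k],one) for k in('e1','e2')],x0);print('flap',np.round(fb,4),c)
rb,c=fit(RING,[(F[k],br[k],one) for k in('e1','e2')],fb);print('ring',np.round(rb,4),c)
rb2,c=fit(RING,[(F[k],br[k],one) for k in('e1','e2')],x0);print('ring2',np.round(rb2,4),c)
for n,r in(('f',fb),('r',rb)):print(n,'eye',np.round(r[:3]+Rn.from_euler('z',r[3]).apply([-.035,0,.085]),4))
np.savez('fit.npz',pole=pp,flap=fb,ring=rb)
def ov(k,items,x,y,w,h):
    im=F[k]['image'][...,::-1].copy()
    im=cv2.resize(im[y:y+h,x:x+w],(400,300),interpolation=cv2.INTER_CUBIC)
    for parts,p,col in items:
        m=cv2.resize(sil(parts,p,F[k])[y:y+h,x:x+w],(400,300),interpolation=cv2.INTER_NEAREST)
        cv2.drawContours(im,cv2.findContours(m,0 if len(parts)<20 else 2,2)[0],-1,col,1)
    return im
A=np.hstack([ov('p1',[(POLE,pp,(0,255,0))],0,60,400,300),ov('p2',[(POLE,pp,(0,255,0))],240,40,400,300)])
B=np.hstack([ov('e1',[(FLAP,fb,(255,255,0)),(RING,rb,(0,0,255))],110,20,200,150*1),ov('e2',[(FLAP,fb,(255,255,0)),(RING,rb,(0,0,255))],340,90,200,150)])
cv2.imwrite('pics/ov.png',np.vstack([A,B]))
E
python3 t.py
```

```text
bend [ 0.57354688 -0.24788707  0.24285342] [array([ 0.8, -0.2]), array([ 0.8, -0.2])]
tail [ 0.30234664 -0.16857724  0.11835406] [array([-0.5,  0.4]), array([-0.5, -0. ])]
eye [0.64397186 0.17913806 0.31840993] [array([-1. , -0.7]), array([-1.2,  0. ])]
init [ 0.42890499 -0.20558798  0.17575342] -0.2845067514688904
pole [ 0.4263 -0.206   0.1752 -0.2773] 0.1963997185230255
p1 [ 0.4276 -0.2069  0.1748 -0.2807]
p2 [ 0.4343 -0.2037  0.1661 -0.2755]
e1 887
e2 717
flap [0.696  0.1859 0.2253 0.0928] 0.38361144065856934
ring [0.6929 0.1916 0.2251 0.0884] 0.9551501274108887
ring2 [0.6801 0.1823 0.232  0.0685] 0.5070343017578125
f eye [0.6612 0.1827 0.3103]
r eye [0.658  0.1885 0.3101]
```

View pics/ov.png

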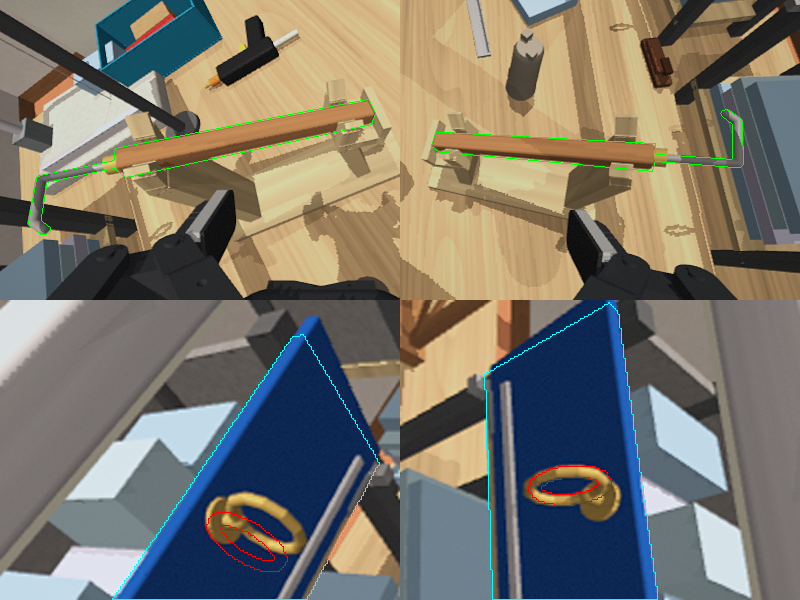

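The pole fit lines up in both views. The ring centres read e1 (243.5,131.5) and e2 (423.5,183), so the triangulated eye is about z 0.319. I still need the bin yaw from the flap's top edge, and reachability for the whole path.

```bash
cat > plan.py <<'E'
from h import *
F=None
pole0=np.array([.4268,-.2062,.1752]);yr=-.279
eye=np.array([.645,.180,.3195]);
yb=.06
ang=np.radians(24)
def pR(yaw,pitch=ang): return Rn.from_euler('z',yaw).as_matrix()@Rn.from_euler('y',-pitch).as_matrix() # shaft frame: x along shaft
def tool(yaw,pitch,lean,flip):
    # tool z at 'lean' from vertical in the pole's plane (leaning the body back), when pole pitch=24deg; rigid with pole
    a=lean+(pitch-ang)
    z=np.array([np.sin(a),0,-np.cos(a)]);y=np.array([0,flip,0.]);x=np.cross(y,z)
    return Rn.from_euler('z',yaw).as_matrix()@np.c_[x,y,z]
def tcp(origin,yaw,pitch,lean,flip,extra=0.):
    R=tool(yaw,pitch,lean,flip); return np.array(origin)+R[:,2]*(.019+extra),R
def org_from_hook(h,yaw,pitch): return np.array(h)-pR(yaw,pitch)@[.165,.020,0]
def eye_at(th):
    Rz=Rn.from_euler('z',yb).as_matrix();h=eye-Rz@[-.035,0,.085]
    c,s=np.cos(th),np.sin(th);return h+Rz@[-.035*c-.085*s,0,.085*c-.035*s]
E
python3 - <<'E'
from plan import *
F=pickle.load(open('f1.pkl','rb'))
c=[atz(F['e1'],p,.34) for p in((122,243),(268,29))];d=c[0]-c[1];print(np.round(c,3),np.linalg.norm(d),'yaw',np.arctan2(-d[0],d[1]))
fs=pickle.load(open('f0.pkl','rb'));print(np.round(eye_at(1.5)-eye_at(0),3),eye_at(1.5))
for lean in np.radians([24,35,45]):
  for fl in(1,-1):
    L=[]
    for o,y in((pole0,yr),(pole0+[-.04,0,.1],yr)):
        L.append(tcp(o,y,ang,lean,fl))
    for th in(0,.5,1,1.5): 
      for off in(0,-.055): L.append(tcp(org_from_hook(eye_at(th),yb,ang)+Rn.from_euler('z',yb).apply([0,off,0]),yb,ang,lean,fl))
    for p,R in L:
        j=solve_ik(list(p),R2q(R));print(round(lean,2),fl,np.round(p,3),None if j is None else np.round(j,2))
E
```

```text
[[0.661 0.323 0.34 ]
 [0.683 0.046 0.34 ]] 0.27766093250027857 yaw 0.08130464481651901
[-0.052 -0.003 -0.114] [0.59283117 0.17686611 0.20560034]
0.42 1 [ 0.434 -0.208  0.158] [-0.07  0.04 -0.84  0.3  -0.29 -2.05]
0.42 1 [ 0.394 -0.208  0.258] [-0.06 -0.16 -0.68  0.15 -0.65 -1.89]
0.42 1 [0.503 0.151 0.235] [ 0.72  0.03 -0.68  0.47 -0.58 -2.59]
0.42 1 [0.507 0.097 0.235] [ 0.61  0.   -0.69  0.41 -0.56 -2.43]
0.42 1 [0.467 0.149 0.208] [ 0.76 -0.01 -0.82  0.57 -0.5  -2.74]
0.42 1 [0.47  0.094 0.208] [ 0.64 -0.04 -0.83  0.51 -0.48 -2.57]
0.42 1 [0.448 0.148 0.167] [ 0.72  0.02 -0.97  0.81 -0.35 -2.96]
0.42 1 [0.451 0.093 0.167] [ 0.61 -0.01 -0.98  0.75 -0.32 -2.8 ]
0.42 1 [0.451 0.148 0.121] None
0.42 1 [0.455 0.093 0.121] None
0.42 -1 [ 0.434 -0.208  0.158] [-0.07  0.04 -0.84  0.3  -0.29  1.09]
0.42 -1 [ 0.394 -0.208  0.258] [-0.06 -0.16 -0.68  0.15 -0.65  1.25]
0.42 -1 [0.503 0.151 0.235] [ 0.72  0.03 -0.68  0.47 -0.58  0.55]
0.42 -1 [0.507 0.097 0.235] [ 0.61  0.   -0.69  0.41 -0.56  0.71]
0.42 -1 [0.467 0.149 0.208] [ 0.76 -0.01 -0.82  0.57 -0.5   0.4 ]
0.42 -1 [0.47  0.094 0.208] [
[... 1188 characters left out ...]
2] None
0.79 1 [ 0.4   -0.21   0.262] None
0.79 1 [0.509 0.152 0.239] None
0.79 1 [0.512 0.097 0.239] None
0.79 1 [0.473 0.15  0.212] None
0.79 1 [0.476 0.095 0.212] None
0.79 1 [0.454 0.148 0.17 ] None
0.79 1 [0.457 0.094 0.17 ] None
0.79 1 [0.457 0.149 0.125] [-0.06  0.11 -0.9  -2.78 -0.23  1.3 ]
0.79 1 [0.46  0.094 0.125] None
0.79 -1 [ 0.44  -0.21   0.162] None
0.79 -1 [ 0.4   -0.21   0.262] None
0.79 -1 [0.509 0.152 0.239] None
0.79 -1 [0.512 0.097 0.239] None
0.79 -1 [0.473 0.15  0.212] None
0.79 -1 [0.476 0.095 0.212] None
0.79 -1 [0.454 0.148 0.17 ] None
0.79 -1 [0.457 0.094 0.17 ] None
0.79 -1 [0.457 0.149 0.125] [-0.06  0.11 -0.9  -2.78 -0.23 -1.84]
0.79 -1 [0.46  0.094 0.125] None
```

```bash
sed -i 's/^yb=.06/yb=.075/' plan.py
cat >> plan.py <<'E'
LEAN=ang
def go(o,yaw,pitch,vel=.15,f=None,extra=0.):
    p,R=tcp(o,yaw,pitch,LEAN,1,extra); return move_l([float(v) for v in p],R2q(R),vel=vel,f_stop=f)
def st(n):
    o=get_obs();print(n,round(o['time_s'],2),'gap',round(o['finger_gap'],4),'F',np.round(o['ft_force'],2),'M',np.round(o['wrist_torque'],2),'tcp',np.round(o['eef_pos'],4))
up0=pR(yr)@[0,0,1.]
def hooko(th,pitch,dy=0.,ds=0.,dt=0.):
    # pole origin with hook at eye(th), shifted dy along the bin's y, ds along the shaft, dt along the arc's tangent
    t=eye_at(th+.01)-eye_at(th-.01);t/=np.linalg.norm(t)
    R=pR(yb,pitch);return org_from_hook(eye_at(th)+dt*t,yb,pitch)+R@[ds,dy,0]
E
python3 - <<'E'
from plan import *
p,R=tcp(pole0,yr,ang,LEAN,1,-.11);movep([float(v) for v in p],R2q(R));st('pre')
go(pole0,yr,ang,.12,8);st('at')
close();st('closed')
go(pole0+.065*up0,yr,ang,.08);st('lift')
go(pole0+.08*up0+[-.04,0,.0],yr,ang,.15)
go(hooko(0,ang,-.055)+[-.10,0,0],yb,ang,.2);hold(.3);st('stage')
F={k:grab_frame(k) for k in("wrist","scene","top")}
pickle.dump(F,open('f2.pkl','wb'))
cv2.imwrite('pics/st.png',np.vstack([F['wrist']['image'][::1,:],F['scene']['image'][100:300,100:420].repeat(2,1).repeat(1,0)])[:600,:,::-1])
E
```

```text
pre 8.74 gap 0.0857 F [ 0.84  0.78 -0.23] M [ 0.18  0.75 -0.03] tcp [ 0.3918 -0.1961  0.2591]
at 9.81 gap 0.0857 F [-0.31  0.85 -0.43] M [ 0.21  0.75 -0.  ] tcp [ 0.4345 -0.2086  0.1582]
closed 10.43 gap 0.0193 F [-2.99  2.38  4.52] M [0.56 1.05 0.3 ] tcp [ 0.4343 -0.2083  0.1583]
lift 11.38 gap 0.019 F [ 0.29 -0.01 -1.48] M [ 0.21  0.98 -0.01] tcp [ 0.4084 -0.201   0.2165]
stage 13.78 gap 0.0188 F [-0.22 -0.67 -2.29] M [-0.11  1.03  0.04] tcp [0.408  0.0942 0.2351]
```

View pics/st.png

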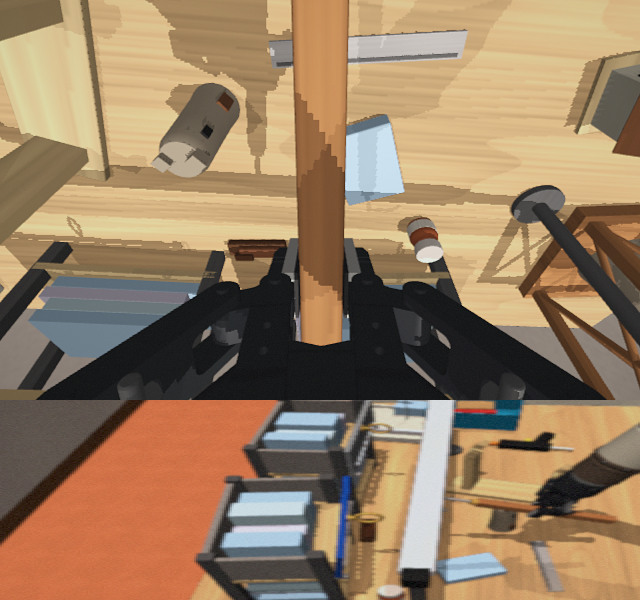

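The wrist view shows the pole centred in the fingers at columns 293–348, with its tail towards the top. The models on the bench are undisturbed. I'll compare the in-hand tilt with the model.

Run:
```python
from plan import *
from fit import POLE,P24
F=pickle.load(open('f2.pkl','rb'));f=F['wrist'];o=hooko(0,ang,-.055)+[-.10,0,0]
im=f['image'].astype(int);m=(im[...,0]-im[...,2]>40)
for row in(5,60,):
    c=np.where(cv2.cvtColor(f['image'],cv2.COLOR_RGB2HSV)[row,280:360,1]>110)[0]+280;print('img',row,c.min(),c.max(),len(c))
for dp in(-4,-2,0,2,4):
    R=pR(yb,ang+np.radians(dp));e=[]
    for y in(-.01,.01):
        L=proj(f,np.array([o+R@[x,y,.01] for x in np.linspace(-.14,-.02,200)]));e.append([L[np.argmin(abs(L[:,1]-r)),0].round(1) for r in(5,60)])
    print(dp,e)
p,_=tcp(o,yb,ang,LEAN,1);print(np.round(p,4))
go(hooko(0,ang,-.055,.004),yb,ang,.1,6);hold(.2);st('in')
g=grab_frame("scene");pickle.dump(g,open('f3.pkl','wb'))
oo=hooko(0,ang,-.055,.004);sh=pR(yb)
print('pred bend,tip,eye',proj(g,[oo+sh@[.165,0,0],oo+sh@[.165,.05,0],oo+sh@[.105,0,0],eye]).round(1))
cr=g['image'][170:260,230:350];cv2.imwrite('pics/in.png',cv2.resize(cr,(720,540),interpolation=cv2.INTER_CUBIC)[...,::-1])
```

```text
img 5 292 348 57
img 60 293 347 55
-4 [[np.float64(294.9), np.float64(296.3)], [np.float64(358.0), np.float64(355.8)]]
-2 [[np.float64(295.7), np.float64(297.1)], [np.float64(356.7), np.float64(354.8)]]
0 [[np.float64(296.6), np.float64(297.7)], [np.float64(355.6), np.float64(353.9)]]
2 [[np.float64(297.4), np.float64(298.3)], [np.float64(354.4), np.float64(353.0)]]
4 [[np.float64(298.1), np.float64(299.0)], [np.float64(353.4), np.float64(352.1)]]
[0.408  0.0945 0.235 ]
in 15.32 gap 0.0193 F [-0.18  0.62 -0.93] M [-0.01  0.99  0.01] tcp [0.5113 0.0948 0.2369]
pred bend,tip,eye [[282.7 195.5]
 [282.1 208.9]
 [301.9 200.4]
 [283.2 216.2]]
```

View pics/in.png

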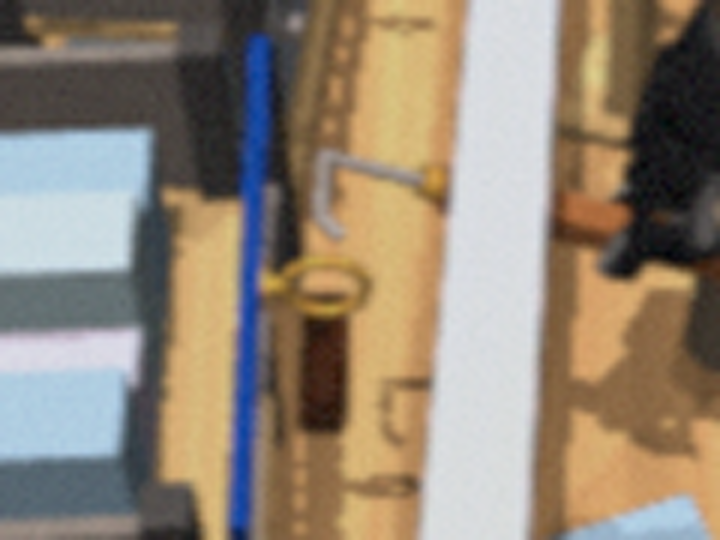

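In the zoomed scene view the bend is at (284.7,196.3) and the ring at (284.2,217.8). Their offset matches the prediction to within 1 px, with the hook perhaps 2 mm high. Insert now, with a force stop.

```bash
cat >> plan.py <<'E'
ZC=np.array([0,0,-.002])
E
python3 - <<'E'
from plan import *
go(hooko(0,ang,-.055,.004)+ZC,yb,ang,.05)
r=go(hooko(0,ang,0,.003)+ZC,yb,ang,.06,3);hold(.2);st(('ins',r))
g=grab_frame("scene")
cr=g['image'][170:260,230:350];cv2.imwrite('pics/ins.png',cv2.resize(cr,(720,540),interpolation=cv2.INTER_CUBIC)[...,::-1])
E
```

```text
('ins', False) 16.88 gap 0.0188 F [ 0.16  0.09 -1.36] M [-0.08  1.02 -0.03] tcp [0.5067 0.1493 0.2343]
```

View pics/ins.png

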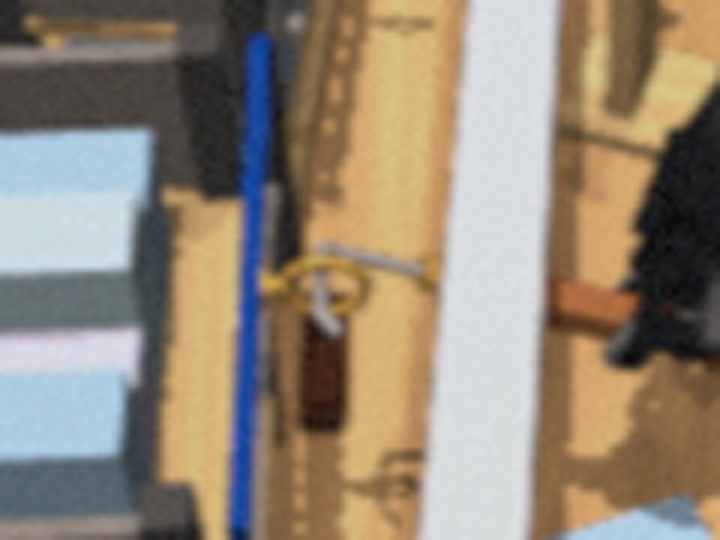

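The finger is through the ring in the zoomed view: the bend is behind it and the tip shows at (330,325) in the crop. Swing the flap now.

```bash
cat >> plan.py <<'E'
def pit(th): return np.radians(24-18*min(max(th,0),1.5)/1.5)
E
python3 - <<'E'
from plan import *
ths=[.2,.4,.6,.8,1.0,1.15,1.3,1.4,1.5]
bad=0
for th,dy,dt in [(t,0,0.) for t in ths]+[(1.5,0,.02),(1.5,-.06,0)]:
    p,R=tcp(hooko(th,pit(th),dy,.003,dt)+ZC,yb,pit(th),LEAN,1);j=solve_ik(list(p),R2q(R));
    if j is None: bad=1;print('bad',th,dy,dt)
    elif th in(1.5,.6):print(np.round(j,2))
if not bad:
    for th in ths:
        r=go(hooko(th,pit(th),0,.0)+ZC,yb,pit(th),.06 if th<1.1 else .03,12);st((th,r))
        if r:break
    g=grab_frame("scene");fl=trace("flap_blue",g)
    pickle.dump(g,open('f4.pkl','wb'))
    cr=g['image'][170:260,230:350];cv2.imwrite('pics/sw.png',cv2.resize(cr,(720,540),interpolation=cv2.INTER_CUBIC)[...,::-1])
E
```

```text
[ 0.76  0.01 -0.65  0.29 -0.7  -2.45]
[ 0.72  0.11 -0.58  0.09 -0.8  -2.27]
[ 0.71  0.15 -0.59  0.09 -0.75 -2.27]
[ 0.59  0.09 -0.6   0.07 -0.79 -2.13]
(0.2, False) 17.46 gap 0.019 F [-0.13  0.36 -2.25] M [-0.06  0.92 -0.01] tcp [0.4842 0.1479 0.2305]
(0.4, False) 17.91 gap 0.0194 F [-0.02  0.31 -1.2 ] M [-0.05  0.77  0.  ] tcp [0.4669 0.1465 0.2248]
(0.6, False) 18.33 gap 0.0192 F [-0.12 -0.03 -1.55] M [-0.08  0.5   0.03] tcp [0.4527 0.1455 0.217 ]
(0.8, False) 18.73 gap 0.0191 F [ 0.62  0.58 -1.11] M [0.04 0.36 0.1 ] tcp [0.4415 0.1446 0.2071]
(1.0, False) 19.11 gap 0.0194 F [ 1.6  -0.21 -1.5 ] M [0.02 0.21 0.08] tcp [0.4341 0.1441 0.1959]
(1.15, False) 19.57 gap 0.0193 F [ 2.23  1.42 -0.83] M [ 0.14 -0.29  0.05] tcp [0.4313 0.1439 0.1872]
(1.3, False) 20.01 gap 0.0192 F [ 3.39  0.2  -1.02] M [ 0.21 -0.74  0.05] tcp [0.4307 0.144  0.1785]
(1.4, False) 20.35 gap 0.0191 F [ 4.56  0.83 -0.68] M [ 0.2  -0.99 -0.02] tcp [0.4314 0.1441 0.1728]
(1.5, False) 20.69 gap 0.0187 F [4.29 1.44 0.34] M [ 0.3  -1.07  0.03] tcp [0.433  0.1441 0.1672]
```

```bash
cat > th.py <<'E'
from plan import *
from fit import FLAP,RING,blur
from fit import *
def theta(g,reg=None):
    h=cv2.cvtColor(g['image'],cv2.COLOR_RGB2HSV).astype(int)
    blue=(h[...,0]>105)&(h[...,0]<128)&(h[...,1]>150)&(h[...,2]>40)
    w=np.zeros_like(blue);w[160:290,225:345]=1;blue&=w
    Rz=Rn.from_euler('z',yb).as_matrix();hg=eye-Rz@[-.035,0,.085]
    def s(parts,th):
        M=np.zeros((400,640),np.uint8);R=Rz@Rn.from_euler('y',-th).as_matrix()
        for q in parts: cv2.fillConvexPoly(M,cv2.convexHull(np.round((proj(g,q@R.T+hg)+[1.5,1.2])*16).astype(np.int32)),1,shift=4)
        return M
    out=[]
    for th in np.arange(0,1.61,.05):
        M=s(FLAP,th)
        out.append((((M>0)&blue).sum()/((M>0)|blue).sum(),round(th,2)))
    return blue.sum(),sorted(out)[::-1][:4]
E
python3 - <<'E'
from th import *
for n in('f3','f4'):
    g=pickle.load(open(n+'.pkl','rb'));print(n,theta(g))
g=pickle.load(open('f4.pkl','rb'));h=cv2.cvtColor(g['image'],cv2.COLOR_RGB2HSV).astype(int)
m=(h[...,0]>105)&(h[...,0]<128)&(h[...,1]>150)&(h[...,2]>40);m=m[160:290,225:345]
ys,xs=np.where(m);print('blue x',xs.min()+225,xs.max()+225,'y',ys.min()+160,ys.max()+160)
R=Rn.from_euler('z',yb).as_matrix();hg=eye-R@[-.035,0,.085]
for th in(0,1.2,1.35,1.5):
    Rt=R@Rn.from_euler('y',-th).as_matrix();print(th,proj(g,np.array([[0,-.142,.105],[0,.142,.105],[0,-.142,0],[0,.142,0]])@Rt.T+hg).round(0).tolist())
E
```

```text
f3 (np.int64(254), [(np.float64(0.24567099567099568), np.float64(0.0)), (np.float64(0.19879518072289157), np.float64(0.05)), (np.float64(0.024600246002460024), np.float64(0.1)), (np.float64(0.0), np.float64(1.6))])
f4 (np.int64(2350), [(np.float64(0.7946257197696737), np.float64(0.8)), (np.float64(0.7837131116921927), np.float64(0.85)), (np.float64(0.7742878013148283), np.float64(0.9)), (np.float64(0.7741433021806854), np.float64(0.75))])
blue x 269 303 y 194 277
0 [[272.0, 175.0], [267.0, 257.0], [276.0, 198.0], [271.0, 277.0]]
1.2 [[306.0, 189.0], [307.0, 269.0], [276.0, 198.0], [271.0, 277.0]]
1.35 [[308.0, 192.0], [308.0, 272.0], [276.0, 198.0], [271.0, 277.0]]
1.5 [[308.0, 195.0], [309.0, 275.0], [276.0, 198.0], [271.0, 277.0]]
```

Run:
```python
from plan import *
g=pickle.load(open('f4.pkl','rb'));h=cv2.cvtColor(g['image'],cv2.COLOR_RGB2HSV).astype(int)
m=(h[...,0]>105)&(h[...,0]<128)&(h[...,1]>150)&(h[...,2]>40);w=np.zeros_like(m);w[160:290,225:345]=1;m&=w
for c in range(274,304,3):
    r=np.where(m[:,c])[0];print(c,r.min(),r.max(),len(r))
cr=g['image'][170:290,230:350];cv2.imwrite('pics/sw.png',cv2.resize(cr,(600,600),interpolation=cv2.INTER_CUBIC)[...,::-1])
```

```text
274 197 277 81
277 197 276 80
280 197 276 80
283 197 275 79
286 196 275 80
289 196 274 79
292 196 274 79
295 195 274 80
298 195 259 65
301 195 226 32
```

View pics/sw.png

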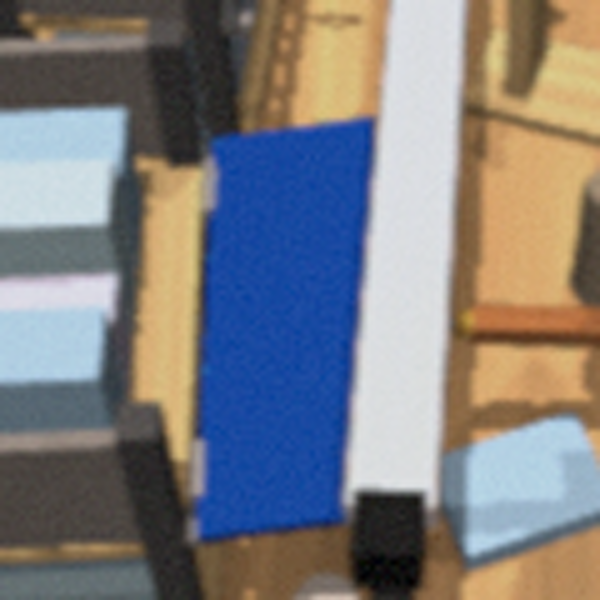

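The last picture shows the flap nearly level: the upper edge slope gives about 1.5 rad, the lower edge about 1.36. Now push down gently until the stop is felt.

Run:
```python
from plan import *
th=1.5
for x in [(.005,0)]: pass
def edges(n):
    g=grab_frame("scene");h=cv2.cvtColor(g['image'],cv2.COLOR_RGB2HSV).astype(int)
    m=((h[...,0]>105)&(h[...,0]<128)&(h[...,1]>150)&(h[...,2]>40)).astype(np.uint8)*255;w=np.zeros_like(m);w[160:290,225:345]=1;m*=w
    a=cv2.cvtColor(g['image'],cv2.COLOR_RGB2GRAY).astype(float)
    cs=np.arange(274,296);v=m/255.
    top=[np.argmax(v[:,c]>.5) for c in cs];bot=[399-np.argmax(v[::-1,c]>.5) for c in cs]
    print(n,'slopes',np.round(np.polyfit(cs,top,1)[0],3),np.round(np.polyfit(cs,bot,1)[0],3),'rows',np.mean(top).round(2),np.mean(bot).round(2))
edges('before')
go(hooko(th,pit(th),0,.005)+ZC,yb,pit(th),.02);st('x+')
for dt in(.006,.012,.018,.024):
    r=go(hooko(th,pit(th),0,.005,dt)+ZC,yb,pit(th),.015,5);st((dt,r));edges(dt)
    if r:break
```

```text
before slopes -0.08 -0.13 rows 196.5 275.05
x+ 21.24 gap 0.0195 F [ 0.41 -0.11 -1.16] M [-0.1   0.28  0.  ] tcp [0.4366 0.1436 0.1672]
(0.006, False) 21.79 gap 0.0189 F [-0.1  -0.33 -1.12] M [-0.04  0.22  0.02] tcp [0.4395 0.1445 0.1622]
0.006 slopes -0.037 -0.119 rows 196.82 275.27
(0.012, False) 22.39 gap 0.0189 F [ 0.88 -0.05 -0.07] M [ 0.   -0.12  0.01] tcp [0.4418 0.1448 0.1568]
0.012 slopes -0.011 -0.089 rows 197.09 275.68
(0.018, False) 22.99 gap 0.0189 F [-2.27  0.82  1.99] M [0.16 0.08 0.13] tcp [0.4435 0.145  0.151 ]
0.018 slopes -0.006 -0.089 rows 197.05 275.68
(0.024, False) 23.59 gap 0.0191 F [-3.32  1.09  1.43] M [0.17 0.56 0.2 ] tcp [0.4449 0.1447 0.1449]
0.024 slopes -0.011 -0.078 rows 197.09 275.64
```

Run:
```python
from plan import *
th=1.5;p=pit(th);B=hooko(th,p,0,.004)+ZC+[0,0,-.011]
go(B,yb,p,.03);hold(.1);st('centre')
q=hooko(th,p,-.06,.004)-hooko(th,p,0,.004)
r=go(B+q,yb,p,.05,3);hold(.1);st(('out',r))
```

```text
centre 24.38 gap 0.0189 F [ 0.7   0.05 -0.93] M [-0.06  0.33  0.02] tcp [0.4366 0.1442 0.1567]
('out', True) 25.09 gap 0.0192 F [ 3.01  2.39 -0.51] M [ 0.64 -0.56  0.21] tcp [0.4394 0.123  0.1569]
```

Run:
```python
from plan import *
th=1.5;p=pit(th);B=hooko(th,p,0,.004)+ZC+[0,0,-.011]
u=Rn.from_euler('z',yb).apply([0,1,0])
go(B-.017*u,yb,p,.03);st('back')
go(B-.017*u+[.007,0,0],yb,p,.03);hold(.1);st('fwd')
r=go(B-.062*u+[.007,0,0],yb,p,.04,2.5);hold(.1);st(('out',r))
```

```text
back 25.42 gap 0.0192 F [-0.18  0.2  -2.6 ] M [-0.01  0.33  0.04] tcp [0.4369 0.1268 0.1561]
fwd 25.9 gap 0.0191 F [ 0.01 -0.19 -1.18] M [-0.04  0.32 -0.04] tcp [0.4449 0.1272 0.1567]
('out', False) 27.27 gap 0.0192 F [-0.87 -0.03 -0.91] M [-0.02  0.3  -0.03] tcp [0.4483 0.0827 0.1569]
```

```bash
cat > fp.py <<'E'
from plan import *
from fit import box,cap,blur
SH=[box((-.14,-.01,-.01),(.105,.01,.01)),cap((.105,0,0),(.165,0,0),.0035),cap((.165,0,0),(.165,.038,0),.0035),cap((.165,.038,0),(.157,.0465,0),.0035)]
from scipy.optimize import minimize
def sil2(o,yaw,pitch,f,off):
    M=np.zeros((400,640),np.uint8);R=pR(yaw,pitch)
    for h in SH: cv2.fillConvexPoly(M,cv2.convexHull(np.round((proj(f,h@R.T+o)+off)*16).astype(np.int32)),1,shift=4)
    return M
def fitp(o,yaw,pitch,obs):
    # obs: (frame, mask, valid) ; unknown: dx,dz in pole plane, dpitch
    T=[(f,blur(m&v),v) for f,m,v in obs]
    def c(d):
        s=0;oo=o+Rn.from_euler('z',yaw).apply([d[0]*.01,d[3]*.01,d[1]*.01])
        for f,t,v in T: s+=((blur(sil2(oo,yaw,pitch+d[2]*.05,f,[0,0])*v)-t)**2).sum()/t.sum()
        return s+.02*(d[0]**2+d[1]**2+d[3]**2)
    d=np.zeros(4)
    for k in(1,.3): 
        r=minimize(c,d,method='Nelder-Mead',options=dict(initial_simplex=np.vstack([d,d+k*np.eye(4)]),maxfev=300));d=r.x
    return d*[10,10,np.degrees(.05),10],r.fun
E
python3 - <<'E'
from fp import *
th=1.5;p=pit(th);u=Rn.from_euler('z',yb).apply([0,1,0]);B=hooko(th,p,0,.004)+ZC+[0,0,-.011]-.062*u+[.007,0,0]
go(B+[-.10,0,0],yb,p,.12)
go(hooko(0,ang,-.055)+[-.12,0,0],yb,ang,.15);st('up')
A=pole0+.085*up0+[-.03,0,0]
go(A,yr,ang,.2);hold(.3);st('over')
F={k:grab_frame(k) for k in('scene','top','wrist')}
for k in F:
    r=trace('pole',F[k]);F[k]['m']=r[0]['region'] if r else None
    if r:print(k,r[0]['confidence'],r[0]['region'].sum())
pickle.dump((A,F),open('f5.pkl','wb'))
E
```

```text
up 29.0 gap 0.0191 F [-0.   -0.38 -1.37] M [-0.09  0.98 -0.03] tcp [0.388  0.0943 0.2346]
over 30.92 gap 0.0193 F [-0.58  0.25 -2.06] M [0.26 0.98 0.02] tcp [ 0.371  -0.1985  0.2356]
scene 0.87 446
top 0.85 376
wrist 0.86 16682
```

Run:
```python
from fp import *
A,F=pickle.load(open('f5.pkl','rb'));F2=pickle.load(open('f2.pkl','rb'))
o=np.array(get_obs()['eef_pos']);p,_=tcp(A,yr,ang,LEAN,1);print('tcp err mm',(o-p)*1e3)
for k in('scene','top'):
    f=F[k];h=cv2.cvtColor(f['image'],cv2.COLOR_RGB2HSV).astype(int);m=f['m']
    ys,xs=np.where(m);print(k,'bbox',xs.min(),xs.max(),ys.min(),ys.max())
    # per column center of orange handle
    ex=proj(f,[A+pR(yr)@[t,0,0] for t in(-.14,0,.105,.165)]);print('pred',ex.round(1).tolist())
    ax=0 if k=='scene' else 1
    a,b=(xs,ys) if ax==0 else (ys,xs)
    pts=[(v,b[a==v].mean(),(a==v).sum()) for v in np.unique(a)]
    print([(int(v),float(round(c,1)),int(n)) for v,c,n in pts][::4])
    for dp in(-4,0,4,8):
        e=proj(f,[A+pR(yr,ang+np.radians(dp))@[t,0,0] for t in(-.14,.165)]);d=e[1]-e[0];print(dp,'slope',round(d[1-ax]/d[ax],3))
for n,f,m in(('stage',F2['wrist'],None),('now',F['wrist'],F['wrist']['m'])):
    for row in(5,60,150):
        c=np.where(cv2.cvtColor(f['image'],cv2.COLOR_RGB2HSV)[row,280:360,1]>110)[0]+280
        if m is not None:c=np.where(m[row])[0]
        print(n,row,c.min(),c.max())
```

```text
tcp err mm [0.00922861 0.03538882 0.00252157]
scene bbox 347 407 128 169
pred [[408.0, 165.9], [375.1, 146.4], [349.8, 131.4], [335.1, 122.7]]
[(347, 128.5, 2), (351, 131.5, 8), (355, 133.0, 9), (359, 135.5, 8), (363, 138.5, 8), (367, 141.5, 8), (371, 143.0, 5), (378, 152.0, 3), (382, 152.0, 7), (386, 154.0, 9), (390, 156.5, 10), (394, 159.0, 9), (398, 161.5, 10), (402, 164.5, 10), (406, 165.5, 6)]
-4 slope 0.521
0 slope 0.591
4 slope 0.668
8 slope 0.753
top bbox 371 408 219 314
pred [[373.4, 314.9], [388.9, 273.5], [401.4, 240.1], [408.9, 220.0]]
[(219, 394.0, 7), (224, 407.5, 2), (228, 406.5, 2), (232, 404.5, 2), (236, 403.0, 3), (240, 401.5, 6), (244, 399.5, 8), (248, 398.5, 10), (252, 397.0, 9), (256, 396.0, 9), (260, 394.5, 8), (264, 392.5, 8), (268, 391.0, 9), (272, 390.5, 8), (276, 390.0, 5), (311, 371.0, 1)]
-4 slope -0.358
0 slope -0.374
4 slope -0.391
8 slope -0.41
stage 5 292 348
stage 60 293 347
stage 150 295 344
now 5 292 348
now 60 294 346
now 150 296 345
```

Run:
```python
from fp import *
A,F5=pickle.load(open('f5.pkl','rb'));F2=pickle.load(open('f2.pkl','rb'));F0=pickle.load(open('f0.pkl','rb'))
S=[('rest',pole0,yr,F0),('stage',hooko(0,ang,-.055)+[-.10,0,0],yb,F2),('now',A,yr,F5)]
for n,o,y,F in S:
  for k in('scene','top'):
    f=F[k];R=pR(y);hsv=cv2.cvtColor(f['image'],cv2.COLOR_RGB2HSV).astype(int)
    e=proj(f,[o+R@[t,0,0] for t in(-.13,.095)]);d=(e[1]-e[0]);L=np.linalg.norm(d);d/=L;nn=np.array([-d[1],d[0]])
    ys,xs=np.mgrid[:400,:640];q=np.stack([xs,ys],-1)-e[0];al=q@d;ac=q@nn
    m=(al>0)&(al<L)&(abs(ac)<9)&(hsv[...,0]<14)&(hsv[...,1]>115)&(hsv[...,2]>60)
    if m.sum()<30: print(n,k,'few');continue
    a,c=al[m],ac[m];bins=np.round(a/2);pa=[];pc=[]
    for b in np.unique(bins):
        s=bins==b
        if s.sum()>=8: pa.append(a[s].mean());pc.append(c[s].mean())
    pa,pc=np.array(pa),np.array(pc);r=np.polyfit(pa,pc,1)
    res=pc-np.polyval(r,pa);ok=abs(res)<.8;r=np.polyfit(pa[ok],pc[ok],1)
    g=[]
    for dp in(-4,4):
        e2=proj(f,[o+pR(y,ang+np.radians(dp))@[t,0,0] for t in(-.13,.095)]);v=e2[1]-e2[0];g.append((v@nn)/(v@d))
    print(n,k,'dev slope',r[0].round(4),'offs at mid',np.polyval(r,L/2).round(2),'per deg',round((g[1]-g[0])/8,4),'=> deg',round(r[0]/((g[1]-g[0])/8),2),ok.sum(),pa.min().round(),pa.max().round(),L.round())
```

```text
rest scene dev slope 0.0102 offs at mid 0.33 per deg 0.0128 => deg 0.8 21 8.0 58.0 59.0
rest top dev slope -0.0327 offs at mid -0.48 per deg 0.0031 => deg -10.47 4 18.0 48.0 70.0
stage scene dev slope 0.0003 offs at mid 0.57 per deg 0.0133 => deg 0.02 22 2.0 64.0 66.0
stage top dev slope 0.0652 offs at mid -0.73 per deg -0.0023 => deg -28.6 4 44.0 64.0 73.0
now scene dev slope 0.0526 offs at mid 0.04 per deg 0.0137 => deg 3.85 24 2.0 62.0 62.0
now top dev slope -0.1206 offs at mid 1.05 per deg 0.0036 => deg -33.15 2 46.0 50.0 73.0
```

The scene images show the pole has slipped about +3.4° in the hand, so I'll correct the pitch by that much and lay it back.

Run:
```python
from fp import *
A,_=pickle.load(open('f5.pkl','rb'));p=ang-np.radians(3.4);s=pR(yr)@[.001,0,0]
def meas(o):
    f=grab_frame('scene');hsv=cv2.cvtColor(f['image'],cv2.COLOR_RGB2HSV).astype(int)
    e=proj(f,[o+pR(yr)@[t,0,0] for t in(-.13,.095)]);d=(e[1]-e[0]);L=np.linalg.norm(d);d/=L;nn=np.array([-d[1],d[0]])
    ys,xs=np.mgrid[:400,:640];q=np.stack([xs,ys],-1)-e[0];al=q@d;ac=q@nn
    m=(al>0)&(al<L)&(abs(ac)<9)&(hsv[...,0]<14)&(hsv[...,1]>115)&(hsv[...,2]>60)
    a,c=al[m],ac[m];b=np.round(a/2);P=np.array([(a[b==v].mean(),c[b==v].mean()) for v in np.unique(b) if (b==v).sum()>=8])
    r=np.polyfit(*P.T,1);ok=abs(P[:,1]-np.polyval(r,P[:,0]))<.8;r=np.polyfit(*P[ok].T,1);return r[0]/.0135
go(pole0+.075*up0+s,yr,p,.12);hold(.2);d=meas(pole0+.075*up0);print('pitch dev deg',d);st('above')
if abs(d)<1.8:
    go(pole0+.02*up0+s,yr,p,.06,6);st('mid')
    r=go(pole0+s,yr,p,.03,5);hold(.2);st(('home',r));print(meas(pole0))
```

```text
pitch dev deg -0.4406712675034561
above 31.91 gap 0.0187 F [ 1.29 -0.29 -0.92] M [ 0.23  0.89 -0.04] tcp [ 0.4041 -0.1999  0.2264]
mid 32.98 gap 0.019 F [-0.1  -0.11 -1.74] M [ 0.23  0.85 -0.02] tcp [ 0.4265 -0.2061  0.1765]
('home', True) 33.82 gap 0.019 F [1.04 0.24 4.01] M [0.13 0.4  0.01] tcp [ 0.4336 -0.2082  0.158 ]
1.3095097171302001
```

Run:
```python
from fit import *
from plan import *
o=get_obs();R=q2R(o['tool_rot']);p=np.array(o['eef_pos'])
open_gripper();st('open')
move_l(list(p-.12*R[:,2]),None,vel=.12)
pp,Rr=lookat((.36,-.3,.48),(.36,-.19,.1),.05);movep([float(v) for v in pp],R2q(Rr));hold(.3);st('away')
f=grab_frame('wrist');m=trace('pole',f)[0]['region']
F=pickle.load(open('f1.pkl','rb'));m0=F['p2']['T']['pole'];print('mask IoU vs start',(m&m0).sum()/(m|m0).sum())
a=f['image'].astype(int);b=F['p2']['image'].astype(int);d=(abs(a-b).sum(2)>90);print('diff px',d[:230].sum())
for n,mm in(('0',m0),('1',m)):
    ys,xs=np.where(mm);print(n,xs.min(),xs.max(),ys.min(),ys.max(),np.polyfit(xs,ys,1).round(4))
g=grab_frame('scene');h=cv2.cvtColor(g['image'],cv2.COLOR_RGB2HSV).astype(int)
v=(h[...,0]>105)&(h[...,0]<128)&(h[...,1]>150)&(h[...,2]>40);cs=np.arange(274,296)
print(np.polyfit(cs,[160+np.argmax(v[160:290,c]) for c in cs],1),np.polyfit(cs,[289-np.argmax(v[160:290,c][::-1]) for c in cs],1))
fs=pickle.load(open('f0.pkl','rb'));t=grab_frame('top');dd=(abs(t['image'].astype(int)-fs['top']['image'].astype(int)).sum(2)>120)
n,_,stt,_=cv2.connectedComponentsWithStats(dd.astype(np.uint8));print([s.tolist() for s in stt[1:] if s[4]>25])
```

```text
open 34.52 gap 0.0854 F [ 0.26 -0.56 -0.05] M [0.2  0.59 0.08] tcp [ 0.4323 -0.2081  0.157 ]
away 36.91 gap 0.0853 F [-0.06 -1.26  0.76] M [-1.05  0.05  0.04] tcp [ 0.3571 -0.2835  0.3193]
mask IoU vs start 0.8000589796520201
diff px 8376
0 273 582 150 208 [2.170000e-02 1.798503e+02]
1 272 583 152 211 [2.040000e-02 1.823104e+02]
[-1.12930548e-02  2.00303783e+02] [-8.8650480e-02  3.0090288e+02]
[[193, 148, 136, 39, 3531], [460, 214, 77, 102, 2508], [363, 250, 94, 150, 1097], [454, 255, 36, 31, 424], [552, 280, 11, 42, 260], [144, 302, 59, 30, 981], [48, 321, 71, 44, 1487], [166, 333, 25, 7, 152], [268, 339, 42, 25, 303], [154, 343, 34, 44, 1300], [321, 344, 15, 6, 31], [340, 353, 11, 11, 65], [204, 355, 72, 32, 1465], [192, 356, 9, 26, 196], [0, 363, 35, 37, 527], [325, 364, 11, 9, 27], [273, 370, 26, 30, 312], [308, 375, 28, 11, 167], [289, 381, 45, 19, 530], [338, 389, 8, 7, 26]]
```

Run:
```python
from h import *
F=pickle.load(open('f1.pkl','rb'));fs=pickle.load(open('f0.pkl','rb'))
f=grab_frame('wrist');g=grab_frame('scene')
print('cam shift mm',(cam(f)[1]-cam(F['p2'])[1])*1e3,np.array(f['rvec'])-F['p2']['rvec'])
G=lambda x:cv2.cvtColor(x,cv2.COLOR_RGB2GRAY)
def shift(a,b,x,y,w,h,n):
    r=cv2.matchTemplate(G(b)[y-8:y+h+8,x-8:x+w+8],G(a)[y:y+h,x:x+w],cv2.TM_CCOEFF_NORMED);_,v,_,l=cv2.minMaxLoc(r);print(n,'score',round(v,3),'shift',l[0]-8,l[1]-8)
W0,W1=F['p2']['image'],f['image']
for n,b in dict(post_base=(262,190,60,45),frontpost=(450,205,30,40),tail=(270,160,60,35),ferrule=(480,178,40,30),hook=(540,145,45,65),tower=(345,70,45,75),slab=(345,10,75,55),rule=(300,15,32,85),bark=(478,75,40,55)).items(): shift(W0,W1,*b,n)
for n,b in dict(gun=(345,128,45,28),tower=(340,198,24,36),house=(352,330,40,38),slab=(320,252,36,32),rule=(362,236,24,58),jar=(287,284,16,20),greyeye=(275,118,25,25)).items(): shift(fs['scene']['image'],g['image'],*b,n)
```

```text
cam shift mm [-0.22386812 -0.23351351  0.03660605] [ 0.0005103  -0.00039416 -0.00081639]
post_base score 0.96 shift 0 0
frontpost score 0.968 shift 0 0
tail score 0.914 shift 0 1
ferrule score 0.976 shift 1 1
hook score 0.975 shift 1 1
tower score 0.992 shift 0 0
slab score 0.976 shift 0 0
rule score 0.923 shift 0 0
bark score 0.937 shift 0 0
gun score 0.89 shift 0 0
tower score 0.982 shift 0 0
house score 0.997 shift 0 0
slab score 0.997 shift 0 0
rule score 0.874 shift 0 0
jar score 0.712 shift 0 1
greyeye score 0.999 shift 0 0
```

```bash
python3 -c "
from workcell import *
hold(.3);print(job_done())"
```

```text
the job is handed in; nothing more can be done
None
```

The job is handed in: the blue flap is down on its stop, the pole is back in its rest to about 1 px (roughly 1 mm) and released, and no shift showed in the grey eye or in any bench item except the shadowed paint jar, whose match was weak (1 px).

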